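# Uncap the nozzle jar whose thread hand is unknown

### The job

The screw cap of the nozzle jar is trapped under a hold-down tongue: turn its clamp knob a quarter turn anticlockwise to free it and slide the tongue all the way aside along its rail, to the robot's right. Nobody remembers whether the cap's short thread is right- or left-handed, so try it one way and, if it stops at once, the other way; turn it the way that gives until it comes free and lift it off. Finish while still holding the cap in the gripper, level, about 10 cm above the jar mouth and over it, with the tongue still aside and the boat, clip and screwdriver left where they lie.

Things in the scene. Friction and masses are not known exactly. Their poses are not given: they have to be found in the camera images.
- stand: Plywood stand screwed to the cart, base 155 x 215 x 12 mm. Origin on the table, on the jar's vertical axis; x points to the rail side (roughly away from the robot), y left, z up. Carries a fixed glass nozzle jar (64 mm across), a rail block (x +35 to +98, y -155 to +50 mm, top 68 mm above the table) and on it a rail along y at x = +62 mm (top 76 mm above the table).
- jar_mouth (a point): Centre of the jar's rim, 73 mm above the table, axes as the stand's.
- cap: Plain aluminium cap on the jar, about 130 g: skirt and disc 62 mm across, 21 mm high, with a knurled round grip on top, 32 mm across and 26 mm tall. Origin on its axis at the skirt's lower edge, 15 mm below the jar rim when closed; disc top 21 mm, grip top 47 mm above it. Closed, its x axis (thin mark on the disc) lies along the stand's within 0.05 rad and it lifts only 2 mm.
- cap_grip (a point): Axis of the cap's round grip, 38 mm above the cap's origin, 96 mm above the table when closed. Lug thread of unknown hand, changing from time to time, not visible: the wrong way the cap turns about 0.13 rad to a hard stop; the right way it turns freely to a hard stop near 1.3 rad and lifts straight off from 0.75 rad on (best 1.0). It does not rise while turning.
- holddown (a joint): Slide of the hold-down tongue along the rail, in m: 0 = over the cap, 0.10 = fully aside at the end stop, towards the stand's -y (the robot's right). Locked until the knob has been turned about 1 rad; then it slides against about 1.5 N and stays where it is left.
- holddown_tip (a point): Top of the hold-down tongue at its tip: a flat strip 22 mm wide, 8 mm thick, top 114 mm above the table, just clear over the cap's grip when the slide is at 0. It reaches over the jar axis from a carriage (40 x 40 mm) 62 mm farther along the stand's x. Axes as the stand's.
- knob (a joint): Turn of the clamp knob on the carriage, in rad, anticlockwise seen from above: starts at 0 to 0.15 (locked), 1.57 = end stop (free). Friction about 0.03 N m. Its steel latch finger hooks behind a catch post on the rail block while locked.
- knob_grip (a point): Knob's bar grip, on the knob's axis, 140 mm above the table. Black bar 36 mm long (this point's x axis, which turns with the knob), 12 mm thick (y), 26 mm tall, top 9 mm above this point, on a disc 34 mm across. At knob value 0 it lies along the stand's x axis. Holding this bar one can both unlock and slide the tongue.
- boat: Bystander: small black plastic boat model 50 mm long. Origin under its hull.
- bed_clip: Bystander: folded aluminium bed clip 30 x 24 x 19 mm. Origin under it.
- screwdriver: Bystander: slim stainless precision screwdriver 150 mm long, lying along its x axis. Origin under it.
Not all that is in view belongs to the job. There is more than one size of the cap; the one meant has the size given above.

How it is judged (in metres and radians):
On the way, in this order (a step that is already met when the one before it is completed fails the run):
1. the clamp knob is turned free (value of joint knob above 1.1 rad), for 0.1 s.
2. the hold-down tongue is slid fully aside (value of joint holddown above 0.085 m), for 0.2 s.
3. the cap is unscrewed and lifted off the jar (z of cap in the frame of jar_mouth above 0.01 m), for 0.2 s.
At the end, for the whole second after the job is handed in: The cap is held between the fingers (more than 1 N), still (under 0.03 m/s) and level (within 0.3 rad), its lower edge 50 to 180 mm above the jar mouth and within 60 mm of the jar's axis, touching no part of the stand, jar or hold-down; the tongue is at least 85 mm aside (z of cap in the frame of jar_mouth between 0.05 and 0.18 m and horizontal distance between cap and jar_mouth below 0.06 m and angle between cap's own z axis and vertical below 0.3 rad and contact force between the fingers and cap above 1 N and contact force between cap and stand below 0.2 N and linear speed of cap below 0.03 m/s and value of joint holddown above 0.085 m); the arm keeps its last pose, push and grip.
It fails at once if the boat is moved more than 30 mm (distance of boat from where it was at the start of the episode above 0.03 m).
It fails at once if the bed clip is moved more than 30 mm (distance of bed_clip from where it was at the start of the episode above 0.03 m).
It fails at once if the screwdriver is moved more than 30 mm (distance of screwdriver from where it was at the start of the episode above 0.03 m).
It also fails if it takes over 51 s, if anything falls off the work surface, if the arm or the gripper's body presses on something with over 40 N, if the wrist force passes 120 N, or if a joint passes its speed limit or range.

### The arm

A 6-joint arm with a two-finger parallel gripper is mounted at the origin on the work surface. World frame = base frame: x ahead of the robot, y to its left, z up, the work surface at z = 0. Lengths are in m, angles in degrees, forces in N, time in s.
With the tool pointing down it reaches from about 0.375 to 0.9 m from the base axis. Payload 3.1 kg.
Tool frame: the origin (TCP) lies on the front face of the gripper's body, between the roots of the fingers; the fingertips stand 70 mm ahead of it and the grasp point (between the pads) lies 51 mm ahead of it (bot.tip_extent is the distance from the TCP to the fingertips, in m); z points along the fingers, x is the direction in which the jaws open and shut, and the axes are right-handed (so a half turn about z gives the same grasp; the last joint's range is limited). The gripper opens to 87 mm and grips with 3 to 60 N. Pads are 19 mm wide; open, the fingers measure 117 mm over their backs; the gripper's body (75 mm by 190 mm) begins 51 mm behind the grasp point.
Start: joints at [-81.732, 30.224, 82.088, -0, 67.689, -10.227], TCP at [0.198, -0.593, 0.292] pointing down, gripper open.
Joint ranges: [-176.69, 176.69], [-43.24, 126.21], [12.49, 139.97], [-82, 262], [0, 151.66], [-163.58, 163.58]. Speed limits (degrees/s): [159.86, 159.86, 180, 180, 180, 180].

### API

Orientations are given as a 3x3 rotation matrix whose columns are the frame's x, y, z axes.
In Python, from rig import bot, viewer, ticket gives the robot as it stands. The module is installed in compiled form; this text tells all that it offers.
- The arm moves only by the tool arm_command, never from a script. Its argument "targets" is a list of rows, each an object with "rot": the turn, a rotation vector about the tool's x, y, z in degrees, a list of three; "offset": the shift along the tool's x, y, z in cm, a list of three; "gripper": the closure, from 0 (fully open) to 1 (shut). A call has 1 to 8 rows; each row is the pose to reach, as a shift and turn from the pose commanded when the call began, along the tool's axes at that moment; what a row does not reach only later rows make up. A row lasts 1/10 s, in which the tool goes at most 50 mm and 8.59 degrees, less where a joint would pass 70% of its speed; a pose out of reach is approached as far as the arm can. A call with a gripper value outside its range is refused whole. The fingers move at their own pace and stop on an object; the grip force is fixed at half the most. Time passes only in rows, so rows that repeat a pose let the fingers close. It gives the time, the measured TCP pose, the force and the opening at its end, in the units of the state.
- bot.read_state(): the state, without advancing time (a new reading comes with each control period).
- viewer.capture(name): name is "side" or "top" or "wrist"; returns a dict with "frame" (420x560x3 uint8, red, green, blue), "fx", "fy", "cx", "cy" (pixels), "view" (4x4, takes a point from world to camera coordinates). Camera axes: x right, y down, z forward; pixel columns grow to the right and rows downward; lengths in m; the calibration is good to about 2 mm. The wrist camera is an equidistant fisheye: a pixel r from the principal point sees the ray r / f radians off the axis. A picture is of the moment at which its call begins. There is no depth.
- ticket.hand_in(): hands the job in, once; it reports no verdict.
The state is a dict: "time_s": time; "joint_positions": joint angles; "qvel": joint speeds; "tau": joint torques, N m; "position": TCP position; "tcp_rot": TCP orientation; "force": force on the tool from outside, world axes, zero at the start; "moment": the same for the moment, N m; "opening": opening from 0.0 (shut) to 1.0 (fully open).
Only numpy, scipy, OpenCV 4.12 (cv2) and the standard library are available. Lean on these libraries where they do the work, as an engineer would, in place of code of your own. Each camera call takes 0.05 s, during which the arm holds its last target. There are 200 camera calls.

## Working session

There is one attempt and no reset: what is moved stays moved. The work goes in short steps, Python scripts to look and compute and a tool call to move; the robot and the scene stay as the last step left them, time stands still between calls to the robot, and variables do not carry over. Pictures are saved under pics/ and viewed, about 8 in all and at most 12, crops included, and the job is handed in when it is done.

Besides the shell and the picture viewer there is one more tool, called after "Request:" as name(argument=value, ...) on one line, values as JSON. arm_command: Moves the arm, as the interface text tells. Its arguments: {"type":"object","properties":{"targets":{"type":"array"}},"required":["targets"]}

```bash
mkdir -p pics
python3 - <<'E'
from rig import bot,viewer
import cv2,numpy as np
s=bot.read_state();print(s)
for n in ("side","top","wrist"):
    c=viewer.capture(n);cv2.imwrite(f"pics/{n}0.png",c["frame"][:,:,::-1]);print(n,c["fx"],c["fy"],c["cx"],c["cy"]);print(np.round(c["view"],4).tolist())
a=[cv2.imread(f"pics/{n}0.png") for n in("side","top")]
for n,i in zip(("side","top"),a): cv2.imwrite(f"pics/{n}0b.png",cv2.resize(i,(800,600),interpolation=cv2.INTER_CUBIC))
E
```

```text
{'time_s': 0.0, 'joint_positions': array([-8.17326974e+01,  3.02787711e+01,  8.21559159e+01, -8.61034649e-04,
        6.76887116e+01, -1.02284061e+01]), 'qvel': array([ 0.02667452, -0.00869037,  0.048764  , -0.02611706,  0.09050033,
       -0.02599598]), 'tau': array([-2.98668192e-04, -4.40042925e+01, -1.76594138e+01,  6.30257791e-02,
        5.83141192e-02, -1.68120514e-04]), 'position': array([ 0.19819975, -0.5921306 ,  0.29127617]), 'tcp_rot': array([[ 3.17238710e-01, -9.48345663e-01, -3.23443343e-04],
       [-9.48343344e-01, -3.17238661e-01,  2.12932855e-03],
       [-2.12194823e-03, -3.68770101e-04, -9.99997681e-01]]), 'force': array([-0.05348825, -0.63921835, -0.09871902]), 'moment': array([ 0.01281349, -0.05291352, -0.01829227]), 'opening': 0.9973681551840875}
side 430.91533369999104 430.91533369999104 278.1027338252889 207.65960440579158
[[-0.932, -0.3619, -0.0194, 0.5076], [-0.1878, 0.5279, -0.8283, 0.2127], [0.31, -0.7684, -0.5599, 0.9753], [0.0, 0.0, 0.0, 1.0]]
top 416.4082102116671 416.4082102116671 279.82878445515 212.17375282003303
[[-0.0013, -1.0, -0.0049, -0.0163], [-0.9962, 0.0018, -0.0874, 0.5445], [0.0874, 0.0048, -0.9962, 1.0389], [0.0, 0.0, 0.0, 1.0]]
wrist 325.19226210127806 325.19226210127806 278.8161093532292 206.40097339883243
[[0.3176, -0.9482, -0.0015, -0.625], [-0.9026, -0.3028, 0.3059, -0.0373], [-0.2905, -0.0958, -0.9521, 0.3937], [0.0, 0.0, 0.0, 1.0]]
```

View pics/side0b.png

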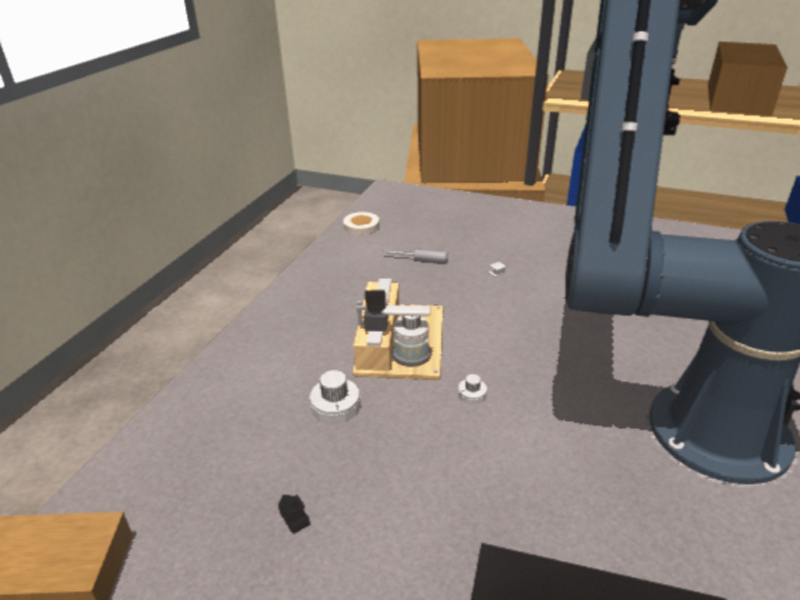

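View pics/top0b.png

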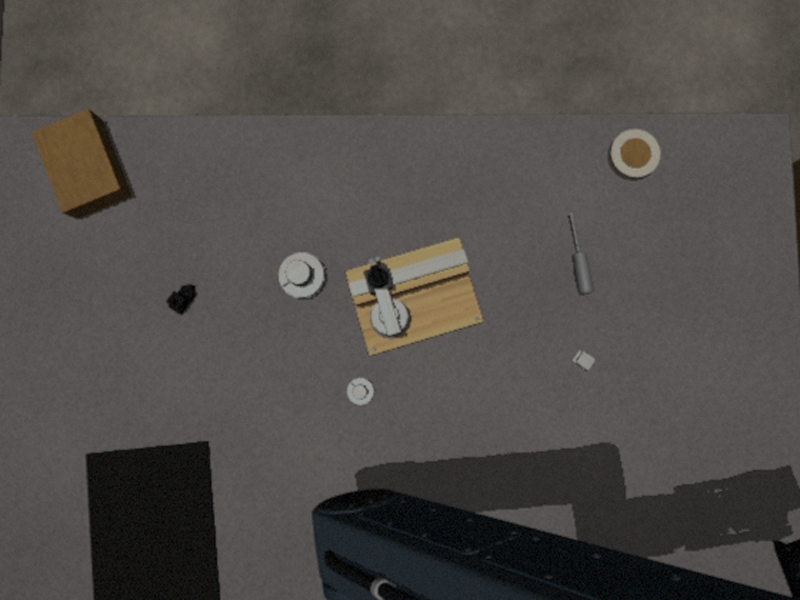

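The side view (800x600) shows the stand with the tongue over the cap at about (410,315) and the knob at (376,298). Decoy caps lie at (334,395) and (473,388). In the top view the knob is at (378,275), the cap at (388,317), the boat at (182,299), the screwdriver at (581,255) and the clip at (584,360). The rail is yawed about 15°.

```bash
cat > h.py <<'E'
import numpy as np,cv2
from rig import bot,viewer
def ray(c,u,v):
    V=np.array(c["view"]);R=V[:3,:3];o=-R.T@V[:3,3]
    x=(u-c["cx"])/c["fx"];y=(v-c["cy"])/c["fy"]
    if c.get("fish"):
        t=np.hypot(x,y);d=np.array([x/t*np.sin(t),y/t*np.sin(t),np.cos(t)]) if t>1e-9 else np.array([0,0,1.])
    else: d=np.array([x,y,1.])
    d=R.T@d;return o,d/np.linalg.norm(d)
def plane(c,u,v,z):
    o,d=ray(c,u,v);return o+d*(z-o[2])/d[2]
def tri(*rs):
    A=sum(np.eye(3)-np.outer(d,d) for o,d in rs);b=sum((np.eye(3)-np.outer(d,d))@o for o,d in rs)
    p=np.linalg.solve(A,b);return p,[np.linalg.norm((np.eye(3)-np.outer(d,d))@(p-o)) for o,d in rs]
def proj(c,p):
    V=np.array(c["view"]);q=V[:3,:3]@p+V[:3,3]
    if c.get("fish"):
        r=np.hypot(*q[:2]);t=np.arctan2(r,q[2]);return c["cx"]+c["fx"]*t*q[0]/r,c["cy"]+c["fy"]*t*q[1]/r
    return c["cx"]+c["fx"]*q[0]/q[2],c["cy"]+c["fy"]*q[1]/q[2]
def cap(n):
    c=viewer.capture(n);c["fish"]=n=="wrist";return c
def toolmove(goal_tcp,s=None):
    s=s or bot.read_state();return np.array(s["tcp_rot"]).T@(np.array(goal_tcp)-s["position"])*100
E
python3 - <<'E'
from h import *
c=cap("top");f=c["frame"];hsv=cv2.cvtColor(f,cv2.COLOR_RGB2HSV)
wood=((hsv[...,0]>8)&(hsv[...,0]<28)&(hsv[...,1]>90)).astype(np.uint8);wood[:,:230]=0;wood[:,350:]=0;wood[:150]=0;wood[260:]=0
pts=cv2.findNonZero(wood);hull=cv2.convexHull(pts);ap=cv2.approxPolyDP(hull,4,True)[:,0];print(ap.tolist())
for u,v in ap: print(u,v,plane(c,u,v,.012)[:2].round(4),plane(c,u,v,.068)[:2].round(4))
cr=f[150:260,230:350];cv2.imwrite("pics/tc.png",cv2.resize(cr[:,:,::-1],None,fx=5,fy=5,interpolation=cv2.INTER_CUBIC))
c=cap("side");f=c["frame"];cr=f[185:275,235:320];cv2.imwrite("pics/sc.png",cv2.resize(cr[:,:,::-1],None,fx=6.5,fy=6.5,interpolation=cv2.INTER_CUBIC))
a=cv2.imread("pics/tc.png");b=cv2.imread("pics/sc.png");print(a.shape,b.shape)
E
```

```text
[[337, 224], [259, 248], [243, 190], [320, 167]]
337 224 [ 0.5147 -0.1641] [ 0.5114 -0.1567]
259 248 [0.4534 0.0364] [0.4533 0.0333]
243 190 [0.6034 0.0783] [0.5954 0.0731]
320 167 [ 0.6634 -0.1219] [ 0.6523 -0.1167]
(550, 600, 3) (585, 552, 3)
```

View pics/tc.png

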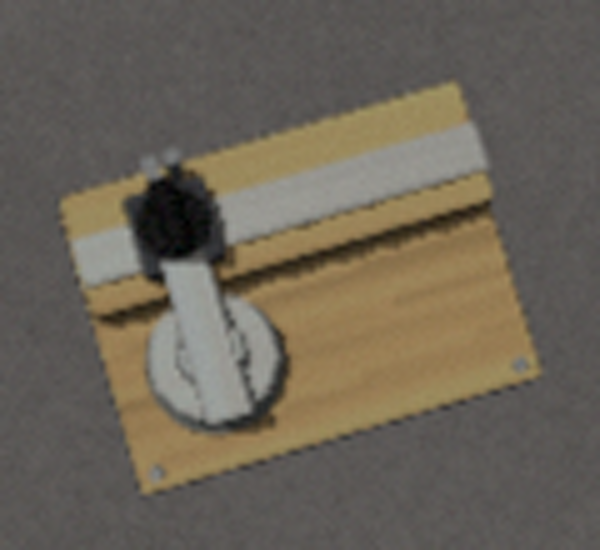

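View pics/sc.png

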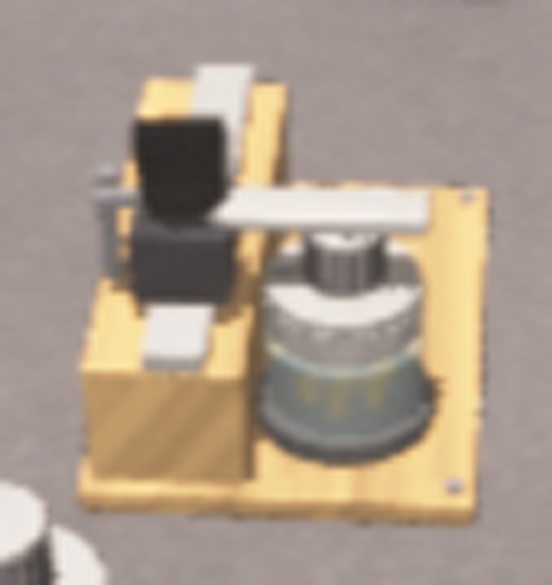

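Run:
```python
from h import *
t=cap("top");sd=cap("side");w=cap("wrist");s=bot.read_state()
print("cap",plane(t,273.2,222.2,.079),"knob",plane(t,265.2,193.4,.149))
a=np.deg2rad(16.9);X=np.array([np.cos(a),np.sin(a),0]);print("knob from cap",plane(t,273.2,222.2,.079)+.062*X)
V=np.array(w["view"]);R=V[:3,:3];o=-R.T@V[:3,3];T=s["tcp_rot"]
print("cam in tool",T.T@(o-s["position"]),"axis",T.T@R[2])
# side disc-top centre check + tri: cap grip top visible?
p=plane(t,273.2,222.2,.079);print("side proj cap disc",(np.array(proj(sd,p))-[235,185])*6.5,"knob",(np.array(proj(sd,plane(t,265.2,193.4,.149)))-[235,185])*6.5)
```

```text
cap [ 0.51531506 -0.00139821  0.079     ] knob [0.57608249 0.01522831 0.149     ]
knob from cap [0.5746375  0.01662533 0.079     ]
cam in tool [ 0.0008609  -0.08508453 -0.09377353] axis [3.43052602e-04 3.06174198e-01 9.51975442e-01]
side proj cap disc [347.59385607 275.06424986] knob [180.36469874 118.70126493]
```

Request:
arm_command(targets=[{"offset": [-24,-28,-0.5],"rot": [0,0,1.6],"gripper": 0},{"offset": [-24,-28,-0.5],"rot": [0,0,1.6],"gripper": 0},{"offset": [-24,-28,-0.5],"rot": [0,0,1.6],"gripper": 0},{"offset": [-24,-28,-0.5],"rot": [0,0,1.6],"gripper": 0},{"offset": [-24,-28,-0.5],"rot": [0,0,1.6],"gripper": 0},{"offset": [-24,-28,-0.5],"rot": [0,0,1.6],"gripper": 0},{"offset": [-24,-28,-0.5],"rot": [0,0,1.6],"gripper": 0},{"offset": [-24,-28,-0.5],"rot": [0,0,1.6],"gripper": 0}])

```text
time_s: 1.2
position: [0.3886, -0.2722, 0.2974]
tcp_rot: [[0.294, -0.956, -0.0], [-0.956, -0.294, 0.002], [-0.002, -0.0, -1.0]]
force: [0.6, -0.1, 0.5]
opening: 0.999
```

Request:
arm_command(targets=[{"offset": [-22,-24.6,0],"rot": [0,0,0],"gripper": 0},{"offset": [-22,-24.6,0],"rot": [0,0,0],"gripper": 0},{"offset": [-22,-24.6,0],"rot": [0,0,0],"gripper": 0},{"offset": [-22,-24.6,0],"rot": [0,0,0],"gripper": 0},{"offset": [-22,-24.6,0],"rot": [0,0,0],"gripper": 0},{"offset": [-22,-24.6,0],"rot": [0,0,0],"gripper": 0},{"offset": [-22,-24.6,0],"rot": [0,0,0],"gripper": 0},{"offset": [-22,-24.6,0],"rot": [0,0,0],"gripper": 0}])

```text
time_s: 2.0
position: [0.5609, 0.0091, 0.2974]
tcp_rot: [[0.295, -0.955, 0.002], [-0.955, -0.295, 0.001], [-0.0, -0.002, -1.0]]
force: [-0.2, -0.7, 0.1]
opening: 1.0
```

Run:
```python
from h import *
import pickle
w=cap("wrist");pickle.dump(w,open("w1.pkl","wb"));f=w["frame"]
print(bot.read_state()["position"],proj(w,np.array([.576,.0152,.149])),proj(w,np.array([.5153,-.0014,.106])))
cv2.imwrite("pics/w1.png",cv2.resize(f[60:360,120:440,::-1],None,fx=2,fy=2,interpolation=cv2.INTER_CUBIC))
```

```text
[0.55973066 0.00740973 0.29716723] (np.float64(275.8000630110515), np.float64(195.70901876420012)) (np.float64(274.19536812728296), np.float64(246.3971649745659))
```

View pics/w1.png

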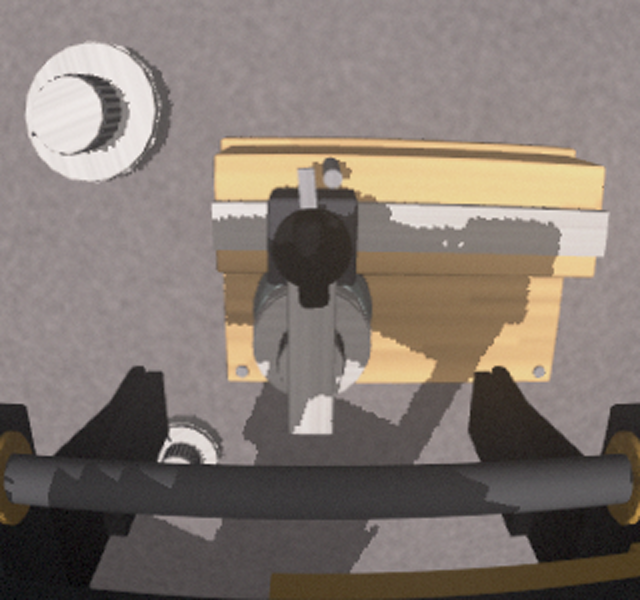

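The wrist view shows the stand square to the image. The knob disc is at (312,247), the bar's near end at (314,305), the tongue runs down to (312,432), and the post (331,172) and finger (307,185) are behind the knob. I'll brighten the image to isolate the bar.

Run:
```python
from h import *
import pickle
w=pickle.load(open("w1.pkl","rb"));f=w["frame"]
c=f[145:225,240:320].astype(float);c=np.clip((c/90)**.6*255,0,255).astype(np.uint8)
a=cv2.resize(c[:,:,::-1],None,fx=7,fy=7,interpolation=cv2.INTER_CUBIC)
cv2.imwrite("pics/w1k.png",a)
# tongue tip corners at z .114 and disc centre of knob at .123
u=lambda x,y:(x/2+120,y/2+60)
for n,p,z in (("tipL",(290,433),.114),("tipR",(331,433),.114),("knobdisc",(312,247),.123),("boardL",(228,381),.012),("boardR",(551,381),.012),("railL",(212,201),.076),("railR",(608,212),.076)):
    print(n,plane(w,*u(*p),z).round(4))
```

```text
tipL [ 0.4849 -0.0013  0.114 ]
tipR [ 0.4909 -0.0205  0.114 ]
knobdisc [0.5792 0.0163 0.123 ]
boardL [0.4521 0.0352 0.012 ]
boardR [ 0.5135 -0.1716  0.012 ]
railL [0.5762 0.0675 0.076 ]
railR [ 0.634  -0.1294  0.076 ]
```

View pics/w1k.png

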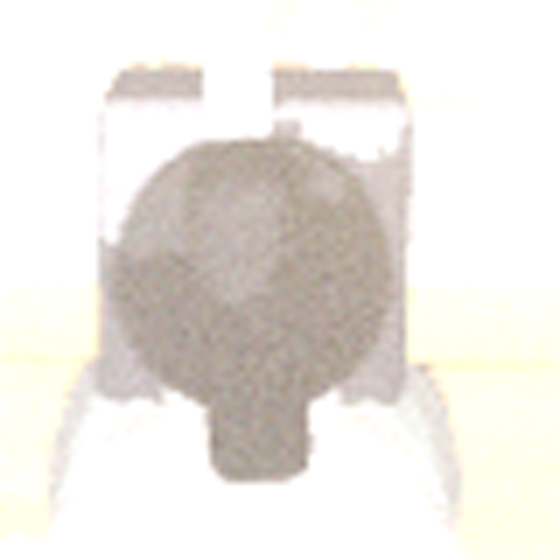

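The brightened crop shows the knob disc centred at about (250,275), and the bar's near end centred at x = 259 with its bottom edge at y = 480.

Run:
```python
from h import *
import pickle
w=pickle.load(open("w1.pkl","rb"));t=cap("side");sd=t
# static cams: top/side
from rig import viewer
t=cap("top")
W=lambda x,y:ray(w,x/2+120,y/2+60);K=lambda x,y:ray(w,x/7+240,y/7+145)
T=lambda x,y:ray(t,x/5+230,y/5+150);S=lambda x,y:ray(sd,x/6.5+235,y/6.5+185)
for n,r in (("tipmid",(W(310.5,433),T(229,417))),("tipR/near",(W(290,433),T(207,421),)),("tipR",(W(331,433),T(250,413),)),("tip far side(S)",(W(331,433),S(430,193))),
 ("disc",(K(250,275),T(176,217))),("barend",(K(259,480),S(226,120)))):
    p,e=tri(*r);print(n,p.round(4),np.round(e,4))
p=plane(w,259/7+240,480/7+145,.149);q=plane(w,250/7+240,275/7+145,.123)
print("barend@.149",p,"disc",q)
for a in (16.9,):
    a=np.deg2rad(a);X=np.array([np.cos(a),np.sin(a)]);Y=np.array([-X[1],X[0]])
    for n,o in (("cap",[.5153,-.0014]),("disc",q[:2]),("barend",p[:2]),("tip",[.4879,-.0109])): 
        d=np.array(o)-[.5153,-.0014];print(n,d@X,d@Y)
s=bot.read_state();print(s["position"],s["tcp_rot"].round(3).tolist())
```

```text
tipmid [ 0.4874 -0.0095  0.1138] [0.0014 0.0014]
tipR/near [0.4855 0.0005 0.1157] [0.0016 0.0016]
tipR [ 0.4894 -0.0194  0.1122] [0.0015 0.0015]
tip far side(S) [ 0.4889 -0.0213  0.1109] [0.0004 0.0004]
disc [0.5792 0.0163 0.1256] [0.0001 0.0001]
barend [0.5609 0.0093 0.1476] [0.001 0.001]
barend@.149 [0.56229422 0.0100072  0.149     ] disc [0.57851968 0.01628248 0.123     ]
cap 0.0 0.0
disc 0.06562977943477219 -0.0014592620890741719
barend 0.04828080588634926 -0.0027467602588027253
tip -0.028978363042361822 -0.001124488943955159
[0.55865352 0.00548253 0.29707641] [[0.291, -0.957, -0.001], [-0.957, -0.291, -0.0], [0.0, 0.001, -1.0]]
```

Request:
arm_command(targets=[{"offset": [-0.45,-2.15,5],"rot": [0,0,-2.5],"gripper": 0.4},{"offset": [-0.45,-2.15,5],"rot": [0,0,-2.5],"gripper": 0.4},{"offset": [-0.45,-2.15,5],"rot": [0,0,-2.5],"gripper": 0.4},{"offset": [-0.45,-2.15,5],"rot": [0,0,-2.5],"gripper": 0.4}])

```text
time_s: 2.55
position: [0.5783, 0.0152, 0.2484]
tcp_rot: [[0.33, -0.944, 0.001], [-0.944, -0.33, -0.0], [0.001, -0.001, -1.0]]
force: [-0.1, 0.6, 0.7]
opening: 0.722
```

Run:
```python
from h import *
import pickle
w=cap("wrist");pickle.dump(w,open("w2.pkl","wb"))
for i in range(4):
    s=bot.read_state();print(s["position"].round(4));cap("wrist") if i<3 else 0
print(s["opening"],toolmove([.578,.016,.197],s),s["tcp_rot"].round(3).tolist())
c=w["frame"][120:300,180:380].astype(float);c=np.clip((c/120)**.6*255,0,255).astype(np.uint8)
cv2.imwrite("pics/w2.png",cv2.resize(c[:,:,::-1],None,fx=4,fy=4,interpolation=cv2.INTER_CUBIC)[:600])
print([(np.array(proj(w,np.array(p)))-[180,120])*4 for p in ([.578,.016,.149],[.578,.016,.123])])
```

```text
[0.5785 0.0153 0.249 ]
[0.5787 0.0155 0.2492]
[0.5787 0.0156 0.2492]
[0.5787 0.0158 0.249 ]
0.6183070117145759 [-0.05084376  0.06850313  5.20356695] [[0.331, -0.944, 0.003], [-0.944, -0.331, -0.001], [0.001, -0.003, -1.0]]
[array([383.33499148, 480.52869167]), array([384.40139625, 422.65577187])]
```

View pics/w2.png

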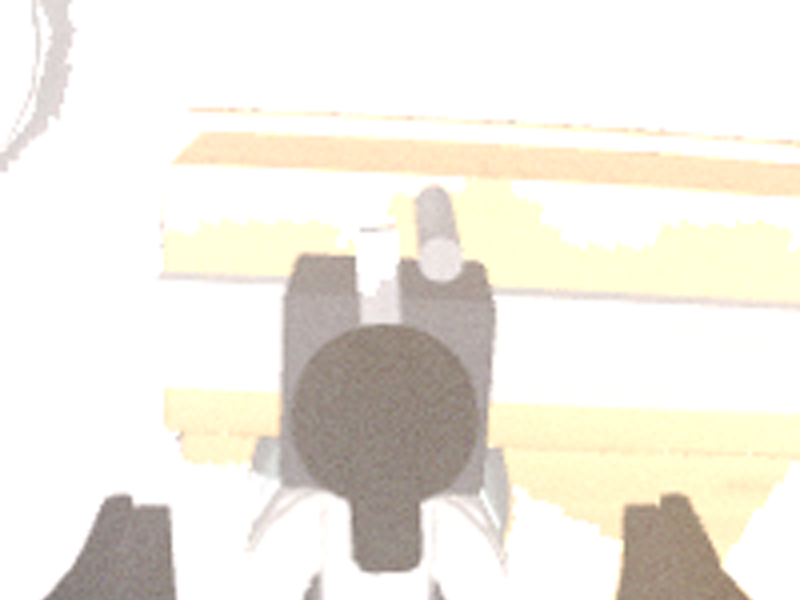

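Request:
arm_command(targets=[{"offset": [-0.05,0,2.6],"rot": [0,0,0],"gripper": 0.4},{"offset": [-0.05,0,5.2],"rot": [0,0,0],"gripper": 0.4},{"offset": [-0.05,0,5.2],"rot": [0,0,0],"gripper": 0.4},{"offset": [-0.05,0,5.2],"rot": [0,0,0],"gripper": 1},{"offset": [-0.05,0,5.2],"rot": [0,0,0],"gripper": 1},{"offset": [-0.05,0,5.2],"rot": [0,0,0],"gripper": 1},{"offset": [-0.05,0,5.2],"rot": [0,0,0],"gripper": 1},{"offset": [-0.05,0,5.2],"rot": [0,0,0],"gripper": 1}])

```text
time_s: 3.55
position: [0.5785, 0.0167, 0.1959]
tcp_rot: [[0.332, -0.943, 0.001], [-0.943, -0.332, -0.0], [0.001, -0.001, -1.0]]
force: [-0.3, 0.3, -0.3]
opening: 0.23
```

Request:
arm_command(targets=[{"offset": [0,0,0],"rot": [0,0,0],"gripper": 1},{"offset": [0,0,0],"rot": [0,0,0],"gripper": 1},{"offset": [0,0,0],"rot": [0,0,0],"gripper": 1},{"offset": [0,0,0],"rot": [0,0,0],"gripper": 1}])

```text
time_s: 3.95
position: [0.5783, 0.0168, 0.1956]
tcp_rot: [[0.332, -0.943, 0.0], [-0.943, -0.332, 0.0], [-0.0, -0.0, -1.0]]
force: [-0.9, -0.1, 4.1]
opening: 0.136
```

Request:
arm_command(targets=[{"offset": [0,0,0],"rot": [0,0,-8],"gripper": 1},{"offset": [0,0,0],"rot": [0,0,-16],"gripper": 1},{"offset": [0,0,0],"rot": [0,0,-24],"gripper": 1},{"offset": [0,0,0],"rot": [0,0,-32],"gripper": 1},{"offset": [0,0,0],"rot": [0,0,-40],"gripper": 1},{"offset": [0,0,0],"rot": [0,0,-40],"gripper": 1}])

```text
time_s: 4.55
position: [0.5782, 0.0169, 0.1955]
tcp_rot: [[0.861, -0.509, -0.0], [-0.509, -0.861, 0.0], [-0.0, -0.0, -1.0]]
force: [-1.4, -0.1, 5.3]
opening: 0.138
```

Request:
arm_command(targets=[{"offset": [0,0,0],"rot": [0,0,-8],"gripper": 1},{"offset": [0,0,0],"rot": [0,0,-16],"gripper": 1},{"offset": [0,0,0],"rot": [0,0,-24],"gripper": 1},{"offset": [0,0,0],"rot": [0,0,-32],"gripper": 1},{"offset": [0,0,0],"rot": [0,0,-40],"gripper": 1},{"offset": [0,0,0],"rot": [0,0,-42],"gripper": 1},{"offset": [0,0,0],"rot": [0,0,-42],"gripper": 1},{"offset": [0,0,0],"rot": [0,0,-42],"gripper": 1}])

```text
time_s: 5.35
position: [0.5781, 0.0169, 0.1955]
tcp_rot: [[0.981, 0.194, -0.0], [0.194, -0.981, 0.0], [-0.0, -0.0, -1.0]]
force: [-1.8, 1.5, 5.0]
opening: 0.135
```

Run:
```python
from h import *
s=bot.read_state();print(s["position"],s["moment"],s["force"])
a=np.deg2rad(16.9);d=np.array([np.sin(a),-np.cos(a),0])
print(np.rad2deg(np.arctan2(*s["tcp_rot"][[1,0],0])),s["tcp_rot"].T@d*10)
```

```text
[0.57808342 0.01692418 0.19554956] [0.15406202 0.15259064 0.01829786] [-1.8318726   1.53495769  4.95665746]
11.2039055733842 [ 9.92519194e-01  9.95062294e+00 -2.95740789e-03]
```

Request:
arm_command(targets=[{"offset": [0.2,2,0],"rot": [0,0,0],"gripper": 1},{"offset": [0.4,4,0],"rot": [0,0,0],"gripper": 1},{"offset": [0.6,6,0],"rot": [0,0,0],"gripper": 1},{"offset": [0.8,8,0],"rot": [0,0,0],"gripper": 1},{"offset": [0.98,9.8,0],"rot": [0,0,0],"gripper": 1},{"offset": [0.98,9.8,0],"rot": [0,0,0],"gripper": 1},{"offset": [0.98,9.8,0],"rot": [0,0,0],"gripper": 1},{"offset": [0.98,9.8,0],"rot": [0,0,0],"gripper": 1}])

```text
time_s: 6.15
position: [0.6066, -0.0786, 0.1955]
tcp_rot: [[0.981, 0.195, -0.002], [0.195, -0.981, -0.002], [-0.002, 0.002, -1.0]]
force: [-2.8, -2.0, 5.7]
opening: 0.131
```

Run:
```python
from h import *
s=bot.read_state();print(s["position"]-[.5781,.0169,.1955],s["moment"],s["force"])
```

```text
[ 2.85022460e-02 -9.54518030e-02  5.84194872e-06] [-0.58753461  0.34058777 -0.03611763] [-2.82561468 -1.97422296  5.7236241 ]
```

Request:
arm_command(targets=[{"offset": [0.98,9.8,0],"rot": [0,0,0],"gripper": 0.5}])

```text
time_s: 6.25
position: [0.6188, -0.1199, 0.1943]
tcp_rot: [[0.98, 0.2, -0.008], [0.2, -0.98, 0.005], [-0.007, -0.006, -1.0]]
force: [0.3, 0.0, -0.8]
opening: 0.168
```

Request:
arm_command(targets=[{"offset": [0,0,0],"rot": [0,0,0],"gripper": 0.5},{"offset": [0,0,0],"rot": [0,0,0],"gripper": 0.5},{"offset": [0,0,0],"rot": [0,0,0],"gripper": 0.5},{"offset": [0,0,0],"rot": [0,0,0],"gripper": 0.5},{"offset": [0,0,-4],"rot": [0,0,0],"gripper": 0.5},{"offset": [0,0,-8],"rot": [0,0,0],"gripper": 0.4},{"offset": [-4,-5,-8],"rot": [0,0,0],"gripper": 0.4},{"offset": [-4,-5,-8],"rot": [0,0,0],"gripper": 0.4}])

```text
time_s: 7.05
position: [0.5695, -0.0808, 0.2762]
tcp_rot: [[0.98, 0.199, -0.003], [0.199, -0.98, 0.002], [-0.002, -0.002, -1.0]]
force: [-0.3, 0.7, -1.1]
opening: 0.589
```

I made an error there: the opening row repeated the slide offset, so the fingers ran about 4 cm further along the bar while opening. No force showed, so I'll check the scene.

Run:
```python
from h import *
import pickle
w=cap("wrist");pickle.dump(w,open("w3.pkl","wb"));s=bot.read_state();print(s["position"],toolmove([.5187,-.002,.27],s))
t=cap("top");a=cv2.resize(t["frame"][140:265,220:350,::-1],(416,400),interpolation=cv2.INTER_CUBIC)
b=cv2.resize(w["frame"][20:370,90:440,::-1],(384,400),interpolation=cv2.INTER_AREA)
cv2.imwrite("pics/w3.png",np.hstack([a,b]))
```

```text
[ 0.56843557 -0.07993833  0.27563951] [-3.31447859 -8.62807585  0.60719616]
```

View pics/w3.png

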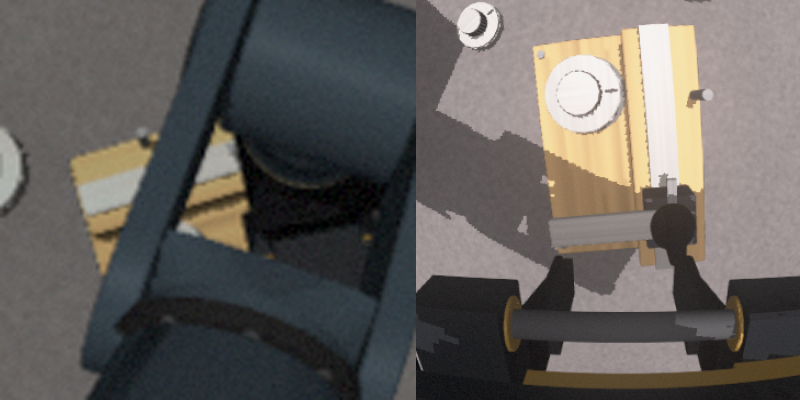

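The right panel (wrist view) shows the tongue fully aside at the rail's right end, near (600,230). The cap is clear at (584,94), with its mark pointing along the stand's +x.

Request:
arm_command(targets=[{"offset": [-1.6,-4.3,0.6],"rot": [0,0,0],"gripper": 0.3},{"offset": [-3.3,-8.6,0.6],"rot": [0,0,0],"gripper": 0.3},{"offset": [-3.3,-8.6,0.6],"rot": [0,0,0],"gripper": 0.3},{"offset": [-3.3,-8.6,0.6],"rot": [0,0,0],"gripper": 0.3},{"offset": [-3.3,-8.6,0.6],"rot": [0,0,0],"gripper": 0.3}])

```text
time_s: 7.65
position: [0.5252, -0.007, 0.2695]
tcp_rot: [[0.98, 0.197, 0.002], [0.197, -0.98, -0.001], [0.002, 0.001, -1.0]]
force: [-0.3, -0.3, -0.4]
opening: 0.699
```

Run:
```python
from h import *
import pickle
w=cap("wrist");pickle.dump(w,open("w4.pkl","wb"));v=pickle.load(open("w3.pkl","rb"));s=bot.read_state();print(s["position"],s["opening"])
out=[]
for c,name in ((v,"3"),(w,"4")):
    u0=np.array(proj(c,np.array([.5187,-.002,.079])));h=cv2.cvtColor(c["frame"],cv2.COLOR_RGB2HSV)
    x0,y0=np.maximum(u0.astype(int)-60,0)
    m=((h[...,1]<45)&(h[...,2]>190)).astype(np.uint8)[y0:y0+120,x0:x0+120]
    m=cv2.morphologyEx(m,cv2.MORPH_CLOSE,np.ones((5,5)))
    cs,_=cv2.findContours(m,cv2.RETR_EXTERNAL,cv2.CHAIN_APPROX_NONE);k=max(cs,key=cv2.contourArea)
    e=cv2.fitEllipse(k);p=np.array(e[0])+[x0,y0];print(name,"pred",u0,"ellipse",p,e[1],plane(c,*p,.079))
    out.append(c["frame"][y0:y0+120,x0:x0+120,::-1]);
im=np.hstack([cv2.resize(np.pad(o,((0,120-o.shape[0]),(0,120-o.shape[1]),(0,0))),(400,400),interpolation=cv2.INTER_CUBIC) for o in out]);cv2.imwrite("pics/w4.png",im)
```

```text
[ 0.52507539 -0.00723641  0.26942511] 0.6950729677450337
3 pred [240.25315692 102.2383558 ] ellipse [241.69828415 101.32250977] (67.1506576538086, 69.0427017211914) [ 0.51981473 -0.00096486  0.079     ]
4 pred [271.91188248 191.56061531] ellipse [275.11936951 175.19712067] (35.15339279174805, 61.44071960449219) [0.51859123 0.01346038 0.079     ]
```

View pics/w4.png

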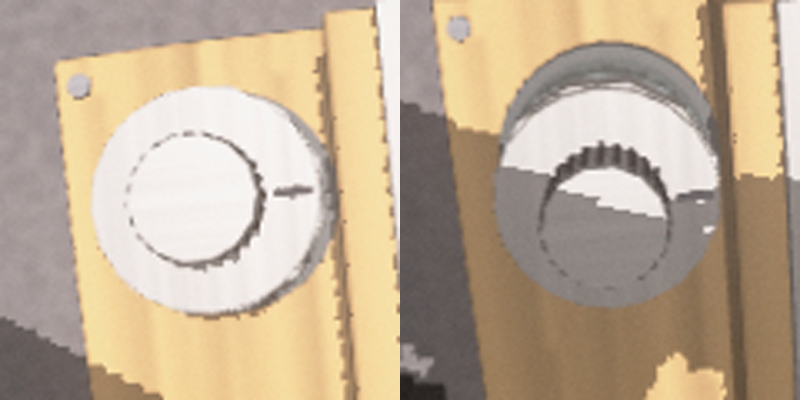

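The left crop (earlier view) shows the grip top centred at (195,199) and the disc at (206,200). In the right crop the grip top is at (206,229) and the disc at about (207,196), with the mark to the right.

Run:
```python
from h import *
import pickle
w=pickle.load(open("w4.pkl","rb"));v=pickle.load(open("w3.pkl","rb"));s=bot.read_state()
for n,a,b,z in (("grip",(195,199),(206,229),.105),("disc",(206,200),(207,196),.079)):
    A=(a[0]/3.333+180,a[1]/3.333+42);B=(b[0]/3.333+211,b[1]/3.333+131)
    p,e=tri(ray(v,*A),ray(w,*B));print(n,p,e,plane(v,*A,z),plane(w,*B,z))
print(s["position"],s["tcp_rot"].round(3).tolist(),toolmove([.519,-.0015,.154],s))
```

```text
grip [ 0.52008517 -0.00164045  0.10462742] [np.float64(0.00022793245009268851), np.float64(0.00022793245009247935)] [ 0.52033068 -0.00152201  0.105     ] [ 0.51987483 -0.00165117  0.105     ]
disc [ 0.51954094 -0.00154901  0.07402343] [np.float64(0.0001022260669286433), np.float64(0.00010222606692854206)] [ 0.52002563 -0.00155201  0.079     ] [ 5.19443348e-01 -1.71597440e-04  7.90000000e-02]
[ 0.52507539 -0.00723641  0.26942511] [[0.98, 0.197, 0.002], [0.197, -0.98, -0.001], [0.002, 0.001, -1.0]] [-0.50387993 -0.69542635 11.54080679]
```

Request:
arm_command(targets=[{"offset": [-0.4,-0.65,3],"rot": [0,0,0],"gripper": 0.3},{"offset": [-0.4,-0.65,7],"rot": [0,0,0],"gripper": 0.3},{"offset": [-0.4,-0.65,9.5],"rot": [0,0,0],"gripper": 0.3},{"offset": [-0.4,-0.65,11.5],"rot": [0,0,0],"gripper": 0.3},{"offset": [-0.4,-0.65,11.5],"rot": [0,0,0],"gripper": 1},{"offset": [-0.4,-0.65,11.5],"rot": [0,0,0],"gripper": 1},{"offset": [-0.4,-0.65,11.5],"rot": [0,0,0],"gripper": 1},{"offset": [-0.4,-0.65,11.5],"rot": [0,0,0],"gripper": 1}])

```text
time_s: 8.5
position: [0.5192, -0.0011, 0.1555]
tcp_rot: [[0.98, 0.197, 0.003], [0.197, -0.98, -0.001], [0.003, 0.001, -1.0]]
force: [0.4, -0.4, 0.3]
opening: 0.423
```

Request:
arm_command(targets=[{"offset": [0,0,0],"rot": [0,0,0],"gripper": 1},{"offset": [0,0,0],"rot": [0,0,0],"gripper": 1},{"offset": [0,0,0],"rot": [0,0,0],"gripper": 1},{"offset": [0,0,0],"rot": [0,0,0],"gripper": 1},{"offset": [0,0,0],"rot": [0,0,0],"gripper": 1}])

```text
time_s: 9.0
position: [0.5189, -0.0009, 0.1554]
tcp_rot: [[0.98, 0.198, 0.002], [0.198, -0.98, -0.001], [0.002, 0.001, -1.0]]
force: [-0.3, -0.6, 6.2]
opening: 0.358
```

```bash
python3 -c "
from h import *
s=bot.read_state();print(s['position'],s['opening'],s['force'],s['moment'],s['joint_positions'])"
```

```text
[ 0.51890649 -0.00090409  0.15535186] 0.35834430612743695 [-0.33131758 -0.62719079  6.21319297] [-0.1282809   0.04218038 -0.01007207] [-1.24446268e+01  3.43306510e+01  1.04065654e+02 -2.22337883e-02
  4.14733301e+01 -2.38339406e+01]
```

Gripped at 31 mm. I'll try anticlockwise first, gently.

Request:
arm_command(targets=[{"offset": [0,0,0],"rot": [0,0,-4],"gripper": 1},{"offset": [0,0,0],"rot": [0,0,-8],"gripper": 1},{"offset": [0,0,0],"rot": [0,0,-12],"gripper": 1},{"offset": [0,0,0],"rot": [0,0,-12],"gripper": 1}])

```text
time_s: 9.4
position: [0.519, -0.0005, 0.1553]
tcp_rot: [[0.918, 0.396, 0.002], [0.396, -0.918, 0.001], [0.002, 0.0, -1.0]]
force: [0.4, 1.3, 6.6]
opening: 0.359
```

```bash
python3 -c "
from h import *
s=bot.read_state();print(s['position'],s['opening'],s['force'],s['moment'],s['tau'],s['tcp_rot'])"
```

```text
[ 5.18951212e-01 -5.04130677e-04  1.55330631e-01] 0.3586021195550507 [0.3910256  1.25541693 6.61931766] [ 0.0509712  -0.00096328 -0.38439448] [  0.04910664 -36.14115715  -8.85084003  -0.34720969  -0.09484494
  -0.57979021] [[ 9.18308214e-01  3.95859039e-01  2.37607421e-03]
 [ 3.95858951e-01 -9.18311174e-01  5.27032062e-04]
 [ 2.39060590e-03  4.56612374e-04 -9.99997038e-01]]
```

A moment of -0.38 N m resists, which looks like the hard stop. I'll try clockwise.

Request:
arm_command(targets=[{"offset": [0,0,0],"rot": [0,0,6],"gripper": 1},{"offset": [0,0,0],"rot": [0,0,12],"gripper": 1},{"offset": [0,0,0],"rot": [0,0,18],"gripper": 1},{"offset": [0,0,0],"rot": [0,0,24],"gripper": 1},{"offset": [0,0,0],"rot": [0,0,30],"gripper": 1},{"offset": [0,0,0],"rot": [0,0,30],"gripper": 1}])

```text
time_s: 10.0
position: [0.5189, -0.0009, 0.1553]
tcp_rot: [[0.993, -0.117, 0.002], [-0.117, -0.993, -0.001], [0.002, 0.001, -1.0]]
force: [0.3, -1.0, 5.5]
opening: 0.363
```

```bash
python3 -c "
from h import *
s=bot.read_state();print(s['position'],s['opening'],s['force'],s['moment'],s['joint_positions'])"
```

```text
[ 0.51885796 -0.00091597  0.15533203] 0.3632848125266837 [ 0.34433915 -1.03468001  5.51383789] [-0.17853518  0.11785273 -0.06771814] [-1.24454819e+01  3.43323095e+01  1.04067324e+02 -2.75470505e-02
  4.14795132e+01 -5.73240231e+00]
```

It turns freely clockwise (moment -0.07 N m). About 35° more reaches 1.0 rad.

Request:
arm_command(targets=[{"offset": [0,0,0],"rot": [0,0,7],"gripper": 1},{"offset": [0,0,0],"rot": [0,0,14],"gripper": 1},{"offset": [0,0,0],"rot": [0,0,21],"gripper": 1},{"offset": [0,0,0],"rot": [0,0,28],"gripper": 1},{"offset": [0,0,0],"rot": [0,0,35],"gripper": 1},{"offset": [0,0,0],"rot": [0,0,35],"gripper": 1}])

```text
time_s: 10.6
position: [0.5188, -0.0008, 0.1553]
tcp_rot: [[0.746, -0.666, 0.002], [-0.666, -0.746, -0.0], [0.002, -0.001, -1.0]]
force: [-0.3, -0.1, 6.5]
opening: 0.357
```

Request:
arm_command(targets=[{"offset": [0,0,-0.5],"rot": [0,0,0],"gripper": 1},{"offset": [0,0,-0.5],"rot": [0,0,0],"gripper": 1}])

```text
time_s: 10.8
position: [0.5183, -0.0006, 0.1597]
tcp_rot: [[0.748, -0.664, 0.001], [-0.664, -0.748, -0.0], [0.001, -0.0, -1.0]]
force: [-0.5, 0.5, -1.2]
opening: 0.361
```

```bash
python3 -c "
from h import *
s=bot.read_state();print(s['position'],s['opening'],s['force'],s['moment'])"
```

```text
[ 0.51833969 -0.00058846  0.15969332] 0.3606764456603327 [-0.54482238  0.51356889 -1.15140162] [ 0.00735326 -0.0155872  -0.0293944 ]
```

It lifts with only the cap's weight, so I'll continue straight up.

Request:
arm_command(targets=[{"offset": [0,0,-1.5],"rot": [0,0,0],"gripper": 1},{"offset": [0,0,-3],"rot": [0,0,0],"gripper": 1},{"offset": [0,0,-5],"rot": [0,0,0],"gripper": 1},{"offset": [0,0,-7.5],"rot": [0,0,0],"gripper": 1},{"offset": [0,0,-10],"rot": [0,0,0],"gripper": 1},{"offset": [0,0,-11],"rot": [0,0,0],"gripper": 1},{"offset": [0,0,-11],"rot": [0,0,0],"gripper": 1},{"offset": [0,0,-11],"rot": [0,0,0],"gripper": 1}])

```text
time_s: 11.6
position: [0.5176, -0.0005, 0.2684]
tcp_rot: [[0.748, -0.664, -0.002], [-0.664, -0.748, 0.0], [-0.002, 0.001, -1.0]]
force: [-0.5, 0.1, -1.7]
opening: 0.357
```

Request:
arm_command(targets=[{"offset": [0,0,0],"rot": [0,0,0],"gripper": 1},{"offset": [0,0,0],"rot": [0,0,0],"gripper": 1},{"offset": [0,0,0],"rot": [0,0,0],"gripper": 1},{"offset": [0,0,0],"rot": [0,0,0],"gripper": 1}])

```text
time_s: 12.0
position: [0.5181, -0.0006, 0.2687]
tcp_rot: [[0.748, -0.664, -0.001], [-0.664, -0.748, 0.0], [-0.001, 0.0, -1.0]]
force: [0.9, -0.7, -0.9]
opening: 0.356
```

Run:
```python
from h import *
s=bot.read_state();print(s['position'],s['opening'],s['force'],s['tcp_rot'].round(3).tolist())
a=cap("side")["frame"];b=cap("wrist")["frame"]
cv2.imwrite("pics/end.png",np.hstack([cv2.resize(a[110:290,190:370,::-1],(400,400),interpolation=cv2.INTER_CUBIC),cv2.resize(b[20:370,90:440,::-1],(400,400))]))
```

```text
[ 0.51812204 -0.00063949  0.26872912] 0.3559363669159423 [ 0.85970442 -0.69580331 -0.9436938 ] [[0.748, -0.664, -0.001], [-0.664, -0.748, 0.0], [-0.001, 0.0, -1.0]]
```

View pics/end.png

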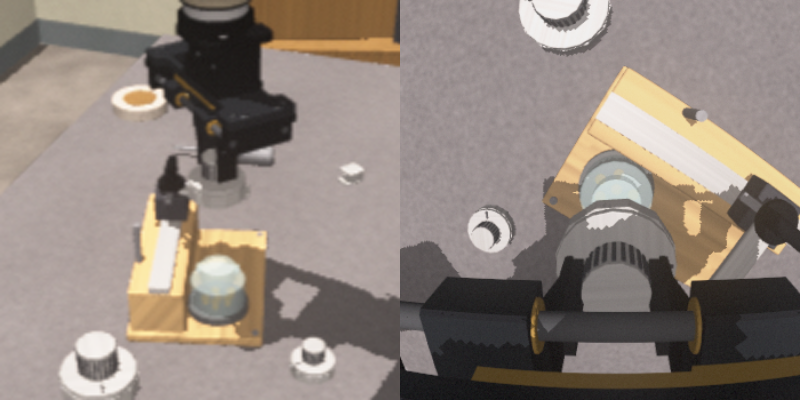

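The cap hangs level in the gripper at (218,188) on the left, above the open jar at (218,290). The tongue is at the rail's far end, and the clip and screwdriver are where they were.

```bash
python3 -c "
from rig import ticket
print(ticket.hand_in())"
```

```text
the job is handed in; nothing more can be done
None
```

The job is handed in at about 12 s of robot time. The cap is off the jar and held level over its mouth. Its lower edge is about 10 cm above the mouth, worked out from the lift rather than measured directly.

- **Knob and tongue:** I turned the knob about 82° anticlockwise. I then slid the tongue about 99.6 mm (measured at the arm), and the later pictures show it at the end of the rail.
- **Cap:** Anticlockwise it met about 0.38 N m, which I took as the hard stop. Clockwise it turned freely, and after about 1 rad it lifted with only its own weight.
- **Last checks:** The grip opening was 31 mm, about the width of the cap's round grip. The tool was vertical, and its axis was within about 2 mm of the grip position I measured. The final pictures show the jar open and the clip and screwdriver where they were. The boat was outside the last crops and I did not check it, but the arm never went near it.
- **What went wrong:** When I released the knob, one row repeated the slide offset by mistake. The fingers ran about 4 cm further along the bar while opening. No force showed at the end of that row, and the next picture showed the tongue still fully aside.
- **What disagreed:** The height I measured for the cap's disc came out 5 mm low (74 mm against the stated 79 mm). The grip-top height I relied on for the grasp agreed to within 1 mm.

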